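# Shut a round pot away under the drying shelf

### The arm

A 6-joint arm with a two-finger parallel gripper is mounted at the origin on the work surface; the furniture and walls round the work are solid. World frame = base frame: x ahead of the robot, y to its left, z up, the work surface at z = 0. Lengths are in mm, angles in degrees, forces in N, time in s.
With the tool pointing down it reaches from about 350 to 850 mm from the base axis. Payload 8.1 kg.
Tool frame: the origin (TCP) lies midway between the tips of the shut fingers; the grasp point (between the pads) lies 19 mm behind it; z points along the fingers, y is the line along which they close (so a half turn about z gives the same grasp; the last joint's range is limited). The gripper opens to 85 mm and grips with 20 to 120 N. Pads are 22 mm wide; open, the fingers measure 114 mm over their backs; the gripper's body (76 mm by 85 mm) begins 54 mm behind the grasp point. The pads swing forward as they close: fully open they stand 13 mm farther back than shut.
Start: joints at [68.847, 7.471, 85.268, -0, 87.261, -4.893], TCP at [167.981, 576.01, 231.292] pointing down, gripper open.
Joint ranges: [-169.43, 169.43], [-51.17, 129.36], [1.28, 143.12], [-76.62, 256.62], [0, 156.53], [-152.29, 152.29]. Speed limits (degrees/s): [136.94, 136.94, 159.86, 180, 180, 180].

### API

Orientations are given as [roll, pitch, yaw] about the fixed x, y, z axes, in that order (R = Rz(yaw) Ry(pitch) Rx(roll)).
In Python, from bench import r, status, snapshot gives the robot as it stands (r), with the cameras as plain functions and the readings (status).
- The arm moves only by the tool steer_hand, called after ">>>" as name(argument=value, ...) on one line, values as JSON. Schema: {"type":"object","properties":{"steps":{"type":"array","items":{"type":"object","properties":{"rot":{"type":"array","items":{"type":"number"},"minItems":3,"maxItems":3},"trans":{"type":"array","items":{"type":"number"},"minItems":3,"maxItems":3},"jaw":{"type":"number"}},"additionalProperties":false,"required":["jaw"]},"minItems":1,"maxItems":8},"force":{"type":"number"},"only":{"type":"string"},"quiet":{"type":"boolean"},"lines":{"type":"string"}},"required":["steps"],"additionalProperties":false}. steps is a list of rows, 1 to 8 of them, each an object with the fields rot (a list: a rotation vector rx, ry, rz in fractions of the full range, 1 being pi/2 rad), trans (a list: dx, dy, dz in fractions of the full range, 1 being 500 mm), jaw (the finger opening in mm); a field left out counts as zero (the opening has to be given); each row is the pose to reach, as a shift and turn from the pose commanded when the call began, along the tool's axes at that moment; what a row does not reach only later rows make up. A row lasts 1/8 s, in which the tool goes at most 62.5 mm and 10.7 degrees, less where a joint would pass 70% of its speed; a pose out of reach is approached as far as the arm can. The fingers move at their own pace and stop on an object; force is the grip in N (left out, the last holds). Time passes only in rows, so rows that do not move let the fingers close. The tool returns the time, the measured TCP pose, the force, the opening and the grip force at its end. only (a regular expression) keeps the lines of the reply that match it, lines (a string "A,B") keeps lines A to B, and quiet returns only ok. A shift or turn number past 1, either way, is cut back to 1. Input that does not fit is refused with a message, and nothing moves.
- status.sense(): the state, without advancing time (a new reading comes with each control period).
- snapshot(name): name is "scene" or "top" or "wrist"; returns a dict with "pixels" (480x640x3 uint8, blue, green, red), "fx", "fy", "cx", "cy" (pixels), "pose" (4x4, takes a point from camera to world coordinates). Camera axes: x right, y up, looking along -z (the intrinsics and any distortion apply to the point x, -y, -z); pixel columns grow to the right and rows downward; lengths in mm; the calibration is good to about 2 mm. A picture is of the moment at which its call begins. There is no depth.
- r.hand_in(): hands the job in; it is judged then, once.
The state is a dict: "time": time; "joint_pos": joint angles; "qd": joint speeds; "joint_efforts": joint torques, N m; "tool_pos": TCP position; "tcp_rot": TCP orientation; "ft_force": force on the tool from outside, world axes, zero at the start; "wrist_torque": the same for the moment, N m; "finger_gap": finger opening in mm; "grip_force": force on a finger pad.
Only numpy, scipy, OpenCV 4.12 (cv2) and the standard library are available. Lean on these libraries where they do the work, as an engineer would, in place of code of your own. Each camera call takes 0.05 s, during which the arm holds its last target. There are 200 camera calls.

### The job

Put the round clay pot away to dry: push it along the table with a steady push, close against the wooden fence, under the low shelf until it is home against the back stop of the bay beside the fence, without lifting or flicking it. Then, leaving its foot behind the low batten, tip the standing firebrick over so that it lies flat across the open front of the shelf with its far end at the fence, shutting the pot in. Leave the mushroom, the jar and the turtle where they are.

Things in the scene. Friction and masses are not known exactly. Their poses are not given: they have to be found in the camera images.
- shelf: Low wooden drying shelf with a fence, fixed; place and yaw vary. Origin: table height, foot of the fence's inner face, straight below the board's front edge. x points level into the shelf, to the robot's right; y away from the robot; z up. The other shelf points have the same axes. Fence: 40 mm high, inner face at y = 0, 15 mm thick towards +y, from x = -240 to +124 mm.
- lip (a point): Middle of the board's front lower edge, 190 mm up; the board above the bays is 18 mm thick, 155 mm deep (x = 0 to 155) and 330 mm wide (y = -255 to +75 in the shelf's frame). Legs only at its ends, x = 95 to 145 mm, with brackets (underside 168 mm up) running forward to x = 10 mm at y = +45 to +65 and -245 to -225. Fixed clay reliefs on top.
- home (a point): Where the pot's centre is when it touches both fence and back stop: 76 mm into the shelf (x), 37 mm from the fence's face (y = -37), 33 mm up. The back stop is a strip 40 mm high whose front face is at x = 112 mm of the shelf.
- divider (a point): Front end of the divider between the two bays, on the table, at its face towards the fence (shelf x = 0, y = -95 mm); it is 40 mm high, 12 mm thick towards -y and runs 112 mm back. The bay beside the fence, for the pot: 95 mm wide, 112 mm deep.
- batten (a point): Middle of the -y face of the batten, on the table (shelf x = -68, y = -190 mm): a strip 8 mm high, 12 mm thick towards +y, 110 mm long along x, just beyond the brick's foot as seen from the robot.
- pot: Brown round clay pot, nearly a ball, 72 mm across, 65 mm high, 0.19 to 0.32 kg, underside slightly flat; slides or rolls when pushed. Starts on the table before the shelf (centre at shelf x = -145 to -100 mm), 10 to 35 mm clear of the fence on its -y side. Origin at the underside's centre: it turns with the pot, so use pot_center.
- pot_center (a point): Centre of the round pot, 33 mm above the table at the start.
- brick: Cream light firebrick on end, 95 mm wide (its x), 65 thick (its y), 180 tall (its z), 0.49 to 0.78 kg. Origin: middle of its underside. Stands on the robot's side of the batten, its +y face 0 to 3 mm from it; is to fall along shelf +y, over the batten, and falls by itself once tipped 20 degrees. Lying, it is 65 mm high, its foot end raised by the batten, its far end near the fence.
- brick_toe (a point): Middle of the brick's lower edge towards the batten (its +y edge at the underside), the edge that the batten blocks.
- brick_middle (a point): Centre of the brick.
- mushroom: Small clay mushroom, 62 mm across, 60 mm high, standing in the other bay of the shelf, nearer the robot; leave alone. Origin at its underside's centre.
- jar: White jar with a blue lid, 81 mm across, 104 mm high, standing on the table to the robot's left of the brick; leave alone. Origin at its underside's centre.
- turtle: Flat clay turtle, 137 x 200 x 30 mm, lying on the table to the right; leave alone. Origin at its underside's centre.

How it is judged (in metres and radians):
On the way, in this order (a step that is already met when the one before it is completed fails the run):
1. the round pot is home in the bay beside the fence, while the brick still stands (x of pot_center in the frame of shelf above 0.059 m and y of pot_center in the frame of shelf above -0.057 m and angle between brick's own z axis and vertical below 0.15 rad), for 0.2 s.
2. the brick lies across the front of the shelf (angle between brick's own z axis and vertical above 1.42 rad), for 0.2 s.
At the end, for the whole second after the job is handed in: Pot at rest on the table in the bay beside the fence, within about 19 mm of the back stop and 23 mm of the fence; firebrick at rest, flat in front of the shelf, within 0.15 rad of level and of square, its centre within 25 mm of where tipping over the batten puts it (x of pot_center in the frame of shelf above 0.057 m and y of pot_center in the frame of shelf above -0.06 m and height (world z) of pot_center below 0.045 m and angle between brick's own z axis and vertical above 1.42 rad and angle between the z axis of brick and the y axis of shelf, either way round below 0.15 rad and x of brick_middle in the frame of shelf between -0.095 and -0.045 m and y of brick_middle in the frame of shelf between -0.12 and -0.075 m and height (world z) of brick_middle below 0.05 m and linear speed of each of pot, brick below 0.02 m/s); the robot touches nothing.
It fails at once if the pot strays more than about 18 mm from the fence once it is within 60 mm of the board's front edge (x of pot_center in the frame of shelf between -0.06 and 0.05 m and y of pot_center in the frame of shelf below -0.056 m).
It fails at once if the pot is lifted off the table (height (world z) of pot_center above 0.055 m).
It fails at once if the pot is flicked (faster than 0.4 m/s) (linear speed of pot above 0.4 m/s).
It fails at once if the brick is lifted or its foot leaves the batten (height (world z) of brick_toe above 0.04 m or distance of brick_toe from where it was at the start of the episode above 0.05 m).
It fails at once if a bystander is moved (distance of any of mushroom, jar, turtle from where it was at the start of the episode above 0.025 m).
It also fails if it takes over 67 s, if anything falls off the work surface, if the arm or the gripper's body presses on something with over 40 N, if the wrist force passes 120 N, or if a joint passes its speed limit or range.

## Working session

There is one attempt and no reset: what is moved stays moved. The work goes in short steps, Python scripts to look and compute and a tool call to move; the robot and the scene stay as the last step left them, time stands still between calls to the robot, and variables do not carry over. Pictures are saved under pics/ and viewed, at most 10 in all, crops included, and the job is handed in when it is done.

```bash
ls; mkdir -p pics; python3 - <<'E'
from bench import r, status, snapshot
import cv2,pickle
for n in("scene","top"):
    s=snapshot(n);cv2.imwrite(f"pics/{n}0.png",s["pixels"]);pickle.dump(s,open(f"{n}0.pkl","wb"))
    print({k:v for k,v in s.items() if k!="pixels"})
s=status.sense();print(s["tool_pos"],s["tcp_rot"],s["time"])
E
```

```text
bench.py
pics
{'fx': 459.7841083922419, 'fy': 459.7841083922419, 'cx': 319.41127941011115, 'cy': 240.3991839583, 'pose': array([[-8.72643815e-01, -1.82579422e-01,  4.52943182e-01,
         1.13285983e+03],
       [ 4.87841481e-01, -3.68519913e-01,  7.91330375e-01,
         8.72393269e+02],
       [ 2.24379399e-02,  9.11514031e-01,  4.10656439e-01,
         6.21886764e+02],
       [ 0.00000000e+00,  0.00000000e+00,  0.00000000e+00,
         1.00000000e+00]])}
{'fx': 575.2876921363655, 'fy': 575.2876921363655, 'cx': 315.9223222457709, 'cy': 241.39455759416617, 'pose': array([[ 3.18894835e-01,  7.47858316e-01, -5.82249107e-01,
        -1.96256419e+02],
       [-9.47663948e-01,  2.41569003e-01, -2.08752146e-01,
        -3.52747866e+02],
       [-1.54636921e-02,  6.18346469e-01,  7.85753472e-01,
         1.18339017e+03],
       [ 0.00000000e+00,  0.00000000e+00,  0.00000000e+00,
         1.00000000e+00]])}
[167.79874811 575.53959584 230.32911744] [-1.79903886e+02 -7.54849146e-03  1.63738743e+02] 0.1
```

View pics/scene0.png

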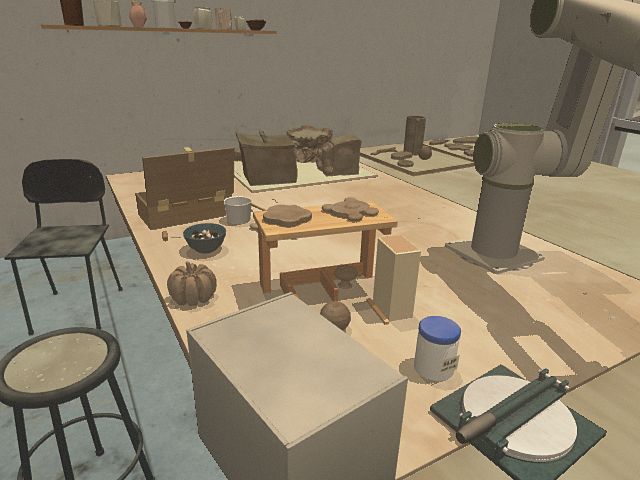

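View pics/top0.png

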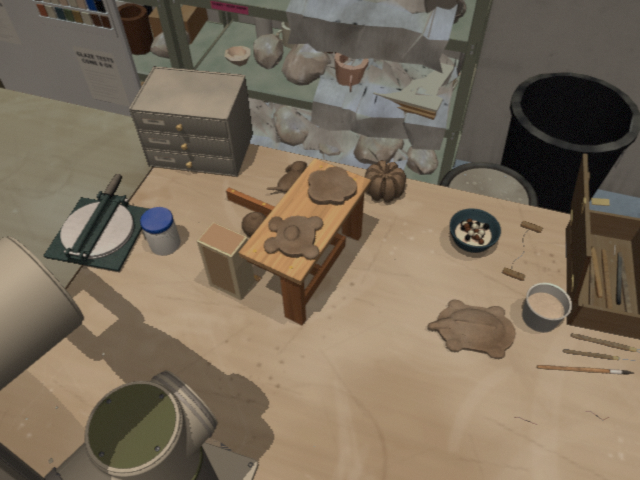

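The scene picture shows the brick at about (397,280), the pot at (335,316) and the shelf at (325,220). In the top picture the brick top is at about (222,245), the pot at (253,223), the fence at (247,198) and the board at (308,215). I'll enlarge both.

```bash
python3 - <<'E'
import cv2
a=cv2.imread("pics/top0.png")[160:310,185:385];cv2.imwrite("pics/top0c.png",cv2.resize(a,None,fx=4,fy=4,interpolation=cv2.INTER_CUBIC))
a=cv2.imread("pics/scene0.png")[195:345,245:445];cv2.imwrite("pics/sc0c.png",cv2.resize(a,None,fx=4,fy=4,interpolation=cv2.INTER_CUBIC))
E
```

```text
(no output)
```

View pics/top0c.png

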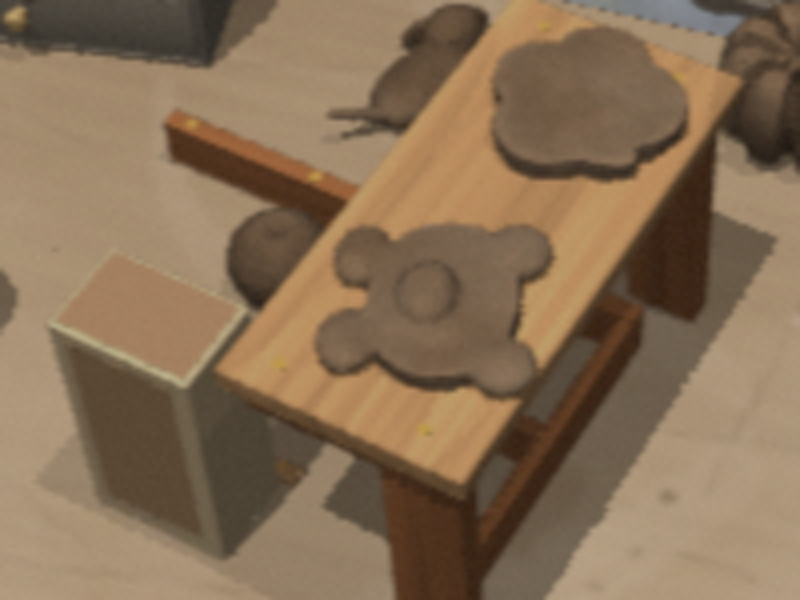

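View pics/sc0c.png

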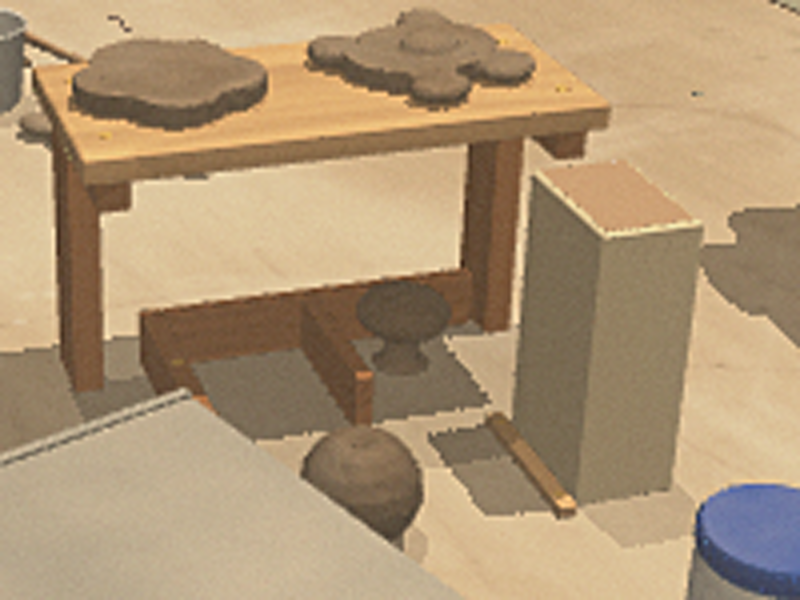

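The top crop shows the board's top corners at (217,375), (465,495), (742,75), and the brick's top at (117,250), (248,312), (185,387), (50,323). The scene crop shows the board's corners at (85,163), (610,107), (33,68), (505,25), and the pot's circle centred near (363,487).

```bash
cat > h.py <<'E'
import numpy as np,pickle
from scipy.optimize import least_squares
C={n:pickle.load(open(f"{n}0.pkl","rb")) for n in("scene","top")}
def proj(s,p):
    T=s["pose"];c=T[:3,:3].T@(np.asarray(p,float)-T[:3,3])
    return np.array([s["cx"]+s["fx"]*c[0]/-c[2],s["cy"]+s["fy"]*c[1]/c[2]])
def ray(s,uv,z):
    T=s["pose"];d=T[:3,:3]@np.array([(uv[0]-s["cx"])/s["fx"],-(uv[1]-s["cy"])/s["fy"],-1]);o=T[:3,3]
    return o+d*(z-o[2])/d[2]
def tc(u,v):return np.array([185+u/4,160+v/4])
def sc(u,v):return np.array([245+u/4,195+v/4])
def fr(q,p):
    a=np.radians(q[2]);return np.array([q[0]+np.cos(a)*p[0]-np.sin(a)*p[1],q[1]+np.sin(a)*p[0]+np.cos(a)*p[1],p[2]])
def inv(q,p):
    a=np.radians(q[2]);d=np.array(p[:2])-q[:2];return np.array([np.cos(a)*d[0]+np.sin(a)*d[1],-np.sin(a)*d[0]+np.cos(a)*d[1]])
E
python3 - <<'E'
from h import *
obs=[("top",tc(217,375),(0,-255,208)),("top",tc(465,495),(155,-255,208)),("top",tc(742,75),(155,75,208)),
("top",tc(165,128),(-240,0,40)),("top",tc(180,108),(-240,15,40)),
("scene",sc(85,163),(0,75,208)),("scene",sc(610,107),(0,-255,208)),("scene",sc(33,68),(155,75,208)),("scene",sc(505,25),(155,-255,208)),
("scene",sc(371,374),(0,-107,40)),("scene",sc(356,374),(0,-95,40))]
f=lambda q:np.concatenate([proj(C[n],fr(q,p))-o for n,o,p in obs])
for n,o,p in obs[:3]+obs[5:9]: print(n,p,ray(C[n],o,p[2]).round(1))
p0=ray(C["top"],obs[0][1],208)
best=min((least_squares(f,[p0[0]+100,p0[1]+100,a]) for a in(-90,-45,0,45)),key=lambda s:s.cost)
print(best.x,best.fun.reshape(-1,2).round(1).tolist())
q=best.x;np.save("q.npy",q)
b=[ray(C["top"],tc(*t),180) for t in((117,250),(248,312),(185,387),(50,323))]
print("brick top in shelf",[inv(q,x).round(1) for x in b])
b=[ray(C["scene"],sc(*t),180) for t in((537,175),(630,162),(703,225),(607,238))]
print("brick top in shelf",[inv(q,x).round(1) for x in b])
print("brick base",[inv(q,ray(C["scene"],sc(*t),0)).round(1) for t in((578,505),(672,490))],[inv(q,ray(C["top"],tc(*t),0)).round(1) for t in((223,557),(100,500))])
print("batten",inv(q,ray(C["scene"],sc(565,500),8)).round(1))
print("pot",inv(q,ray(C["scene"],sc(363,487),33)).round(1),inv(q,ray(C["top"],tc(276,256),33)).round(1))
for n,p in dict(lip=(0,-90,190),home=(76,-37,33),batten=(-68,-190,0),fence=(-240,0,0)).items():print(n,fr(q,p).round(1))
E
```

```text
top (0, -255, 208) [444.7  51.  208. ]
top (155, -255, 208) [ 413.1 -100.2  208. ]
top (155, 75, 208) [ 744.  -156.1  208. ]
scene (0, 75, 208) [7.703e+02 2.000e-01 2.080e+02]
scene (0, -255, 208) [451.9  62.9 208. ]
scene (155, 75, 208) [ 740.9 -151.1  208. ]
scene (155, -255, 208) [423. -89. 208.]
[ 695.41854296    6.07269237 -100.75663642] [[-1.1, -0.4], [-0.3, -1.3], [1.3, 1.5], [-1.0, -0.9], [-1.6, 0.6], [-0.9, -1.4], [-0.1, -1.7], [-1.1, -1.2], [0.1, -1.4], [0.6, -0.5], [-0.2, 0.1]]
brick top in shelf [array([-112.7, -191.9]), array([ -21.7, -193.8]), array([ -22.9, -254. ]), array([-114.5, -253.5])]
brick top in shelf [array([ -34.5, -192. ]), array([ -32. , -255.1]), array([-123. , -252.9]), array([-123.2, -192.7])]
brick base [array([-117.4, -194.8]), array([-119.3, -256.8])] [array([ -26.3, -249.9]), array([-116.6, -252.1])]
batten [-121.  -183.8]
pot [-109.1  -60. ] [-110.8  -55.8]
lip [607.   22.9 190. ]
home [644.9 -61.7  33. ]
batten [521.4 108.3   0. ]
fence [740.2 241.9   0. ]
```

```bash
cat >> h.py <<'E'
from scipy.spatial.transform import Rotation as Ro
import os
if os.path.exists("q.npy"):q=np.load("q.npy")
def pose():
    from bench import r, status, snapshot
    s=status.sense();return s,Ro.from_euler("xyz",s["tcp_rot"],degrees=True)
def tgt(th):
    a=np.radians(q[2]);t=np.radians(th);sx=np.array([np.cos(a),np.sin(a),0]);sy=np.array([-sx[1],sx[0],0]);Z=np.array([0,0,1.])
    z=np.cos(t)*sx-np.sin(t)*Z
    return Ro.from_matrix(np.c_[np.cross(sy,z),sy,z])
def go(p,R=None):
    "p: target TCP in shelf frame -> rotvec and shift in tool axes"
    s,R0=pose();d=R0.inv().apply(fr(q,p)-np.array(s["tool_pos"]))
    print("t",round(s["time"],2),"at shelf",inv(q,s["tool_pos"]).round(1),"z",round(s["tool_pos"][2],1),"| rot",((R0.inv()*R).as_rotvec(degrees=True).round(1) if R else 0),"d",d.round(1),"F",np.round(s["ft_force"],1),"j",np.round(s["joint_pos"],0))
E
python3 - <<'E'
from h import *
T=C["top"]
print("cabinet",[inv(q,ray(T,u,0)).round(0) for u in((150,168),(242,172),(252,130))])
print("jar",inv(q,ray(T,(162,249),0)).round(0), inv(q,ray(T,(157,216),104)).round(0))
go((-230,-58,180),tgt(35)); go((-230,-58,54),tgt(35)); print(fr(q,(-230,-58,0)))
E
```

```text
cabinet [array([-514.,   -1.]), array([-267.,  114.]), array([-342.,  281.])]
jar [-293. -220.] [-298. -196.]
t 0.1 at shelf [-461.  -624.6] z 230.3 | rot [ 40.2 -44.3  77.5] d [-586.2 -175.5   50.5] F [-0.5 -0.3 -0.4] j [69.  8. 85. -0. 87. -5.]
t 0.1 at shelf [-461.  -624.6] z 230.3 | rot [ 40.2 -44.3  77.5] d [-586.2 -175.3  176.5] F [-0.5 -0.3 -0.4] j [69.  8. 85. -0. 87. -5.]
[681.36437409 242.85630738   0.        ]
```

```bash
python3 - <<'E'
from h import *
go((-200,-58,210),tgt(40))
E
```

```text
t 0.1 at shelf [-461.  -624.6] z 230.3 | rot [ 36.6 -40.3  78.7] d [-589.1 -205.4   20.6] F [-0.5 -0.3 -0.4] j [69.  8. 85. -0. 87. -5.]
```

Units first: shifts go in shares of 500 mm and turns go in shares of pi/2 rad. So -471 mm / 500 = -0.942, -412 mm / 500 = -0.824, 63 degrees / 90 = 0.7.

>>> steer_hand(steps=[{"rot":[0.0411, -0.0444, 0.0878], "trans":[-0.118, -0.04, 0.004], "jaw":85}, {"rot":[0.0811, -0.0889, 0.1744], "trans":[-0.236, -0.082, 0.008], "jaw":60}, {"rot":[0.1222, -0.1333, 0.2622], "trans":[-0.354, -0.124, 0.012], "jaw":40}, {"rot":[0.1622, -0.1778, 0.35], "trans":[-0.472, -0.164, 0.016], "jaw":30}, {"rot":[0.2033, -0.2222, 0.4378], "trans":[-0.59, -0.206, 0.02], "jaw":30}, {"rot":[0.2444, -0.2667, 0.5222], "trans":[-0.706, -0.246, 0.024], "jaw":30}, {"rot":[0.2844, -0.3111, 0.6111], "trans":[-0.824, -0.288, 0.028], "jaw":30}, {"rot":[0.3256, -0.3556, 0.7], "trans":[-0.942, -0.328, 0.032], "jaw":30}], force=30)

```text
time: 1.1
tool_pos: [575.3, 285.7, 215.0]
tcp_rot: [-171.9, 40.6, 100.5]
ft_force: [1.1, 0.7, 0.7]
finger_gap: 30.0
grip_force: 0.0
```

```bash
python3 - <<'E'
from h import *
go((-200,-58,210),tgt(40))
E
```

```text
t 1.1 at shelf [-252.3 -170.2] z 215.0 | rot [ 7.1 -8.2 15.6] d [-64.7  93.5  49.3] F [1.1 0.7 0.7] j [ 38.  40.  55. -33. 111.  26.]
```

Scaled: 93 mm / 500 = 0.186, -65 mm / 500 = -0.13, 15.6 degrees / 90 = 0.1733.

>>> steer_hand(steps=[{"rot":[0.0389, -0.0444, 0.0889], "trans":[-0.064, 0.094, 0.05], "jaw":30}, {"rot":[0.0789, -0.0911, 0.1733], "trans":[-0.13, 0.186, 0.098], "jaw":30}, {"rot":[0.0789, -0.0911, 0.1733], "trans":[-0.13, 0.186, 0.098], "jaw":30}, {"rot":[0.0789, -0.0911, 0.1733], "trans":[-0.13, 0.186, 0.098], "jaw":30}])

```text
time: 1.6
tool_pos: [674.4, 214.1, 208.3]
tcp_rot: [-179.6, 49.9, 79.7]
ft_force: [-0.7, 1.1, 0.7]
finger_gap: 29.5
grip_force: 0.0
```

```bash
python3 - <<'E'
from h import *
import cv2
go((-200,-58,56),tgt(40))
from bench import r, status, snapshot
s=snapshot("scene");T=snapshot("top")
a=s["pixels"][180:330,265:465];b=T["pixels"][100:250,140:340]
cv2.imwrite("pics/a1.png",np.hstack([cv2.resize(x,None,fx=2,fy=2,interpolation=cv2.INTER_CUBIC) for x in(a,b)]))
E
```

```text
t 1.6 at shelf [-200.5  -59.5] z 208.3 | rot [-0.  -0.   0.3] d [116.3   2.2  98.4] F [-0.7  1.1  0.7] j [ 31.  60.  29. -42. 121.  29.]
```

View pics/a1.png

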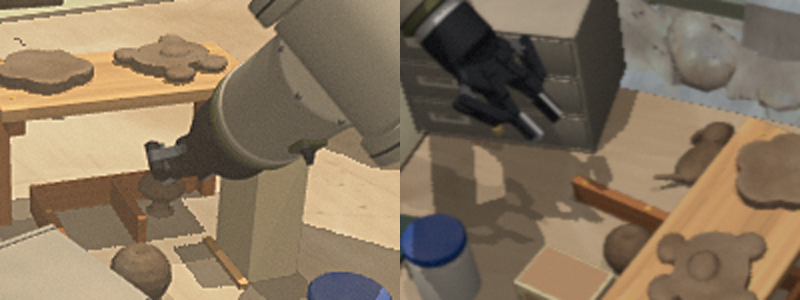

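The tool is above and behind the pot with its fingers level, and nothing has been disturbed. I'll lower it behind the pot.

Scaled: 116 mm / 500 = 0.232, 98 mm / 500 = 0.196, 0.3 degrees / 90 = 0.0033.

>>> steer_hand(steps=[{"trans":[0.058, 0, 0.048], "jaw":30}, {"trans":[0.116, -0.002, 0.098], "jaw":30}, {"trans":[0.174, -0.002, 0.146], "jaw":30}, {"rot":[0, 0, 0.0033], "trans":[0.232, -0.004, 0.196], "jaw":30}, {"rot":[0, 0, 0.0033], "trans":[0.232, -0.004, 0.196], "jaw":30}])

```text
time: 2.33
tool_pos: [670.0, 215.9, 57.4]
tcp_rot: [-179.9, 50.0, 79.5]
ft_force: [0.2, -0.1, -0.0]
finger_gap: 30.0
grip_force: 0.0
```

```bash
python3 - <<'E'
from h import *
import cv2
go((-150,-62,53),tgt(40))
from bench import r, status, snapshot
s=snapshot("scene");T=snapshot("top")
a=s["pixels"][230:380,265:465];b=T["pixels"][150:250,170:303]
cv2.imwrite("pics/a2.png",np.hstack([cv2.resize(a,(400,300),interpolation=cv2.INTER_CUBIC),cv2.resize(b,(400,300),interpolation=cv2.INTER_CUBIC)]))
E
```

```text
t 2.33 at shelf [-201.4  -64.2] z 57.4 | rot [ 0.1 -0.   0.2] d [-29.7   2.1  42.2] F [ 0.2 -0.1 -0. ] j [ 31.  67.  34. -38. 112.  38.]
```

View pics/a2.png

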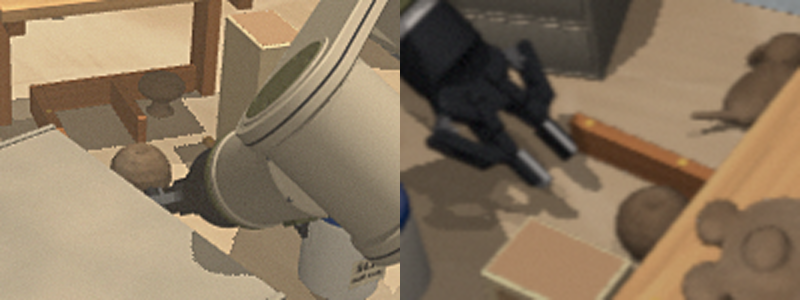

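The fingers are level behind the pot (scene side (185,200), pot (140,165)), and the jar and brick are untouched. I'll approach the pot and push diagonally towards the fence.

Scaled: 57 mm / 500 = 0.114, 54 mm / 500 = 0.108.

>>> steer_hand(steps=[{"trans":[-0.02, 0, 0.028], "jaw":30}, {"trans":[-0.04, 0.002, 0.056], "jaw":30}, {"trans":[-0.06, 0.004, 0.084], "jaw":30}, {"trans":[-0.066, 0.004, 0.092], "jaw":30}, {"trans":[-0.072, 0.004, 0.1], "jaw":30}, {"trans":[-0.078, 0.004, 0.108], "jaw":30}, {"trans":[-0.084, 0.004, 0.114], "jaw":30}, {"trans":[-0.084, 0.004, 0.114], "jaw":30}])

```text
time: 3.42
tool_pos: [661.2, 145.1, 54.2]
tcp_rot: [179.8, 49.9, 79.1]
ft_force: [0.2, 0.9, 0.8]
finger_gap: 29.8
grip_force: 0.4
```

```bash
python3 - <<'E'
from h import *
import cv2
go((-80,-40,53),tgt(40))
from bench import r, status, snapshot
T=snapshot("top")
b=T["pixels"][160:260,190:323]
cv2.imwrite("pics/a3.png",cv2.resize(b,(800,600),interpolation=cv2.INTER_CUBIC))
E
```

```text
t 3.42 at shelf [-130.2  -59.6] z 54.2 | rot [ 0.1 -0.1 -0.1] d [-31.4  19.6  39.2] F [0.2 0.9 0.8] j [ 27.  58.  49. -39. 105.  39.]
```

View pics/a3.png

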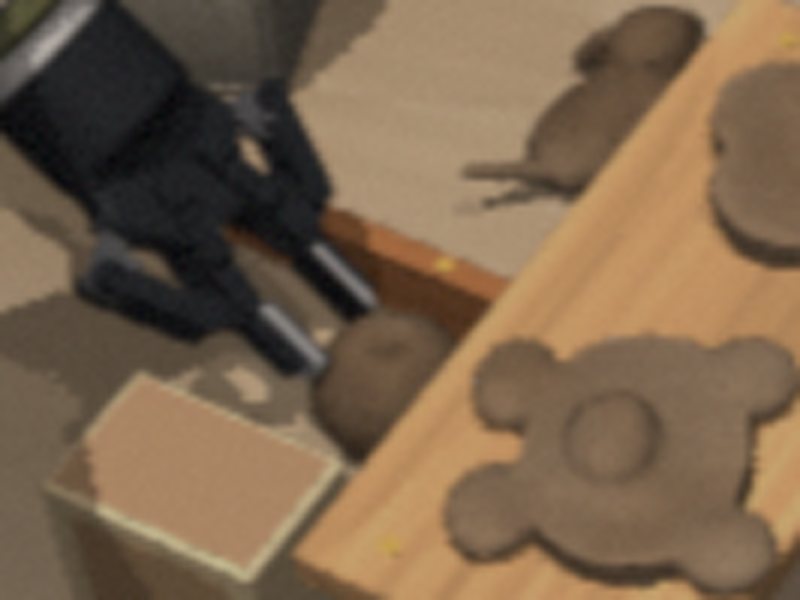

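The pot sits centred in the finger cradle, just touching (crop (392,385)). Now the diagonal push towards the fence.

Scaled: 34 mm / 500 = 0.068, 33 mm / 500 = 0.066.

>>> steer_hand(steps=[{"trans":[-0.008, 0.006, 0.01], "jaw":30}, {"trans":[-0.016, 0.012, 0.02], "jaw":30}, {"trans":[-0.024, 0.018, 0.03], "jaw":30}, {"trans":[-0.032, 0.024, 0.04], "jaw":30}, {"trans":[-0.04, 0.03, 0.048], "jaw":30}, {"trans":[-0.048, 0.036, 0.058], "jaw":30}, {"trans":[-0.054, 0.04, 0.066], "jaw":30}, {"trans":[-0.056, 0.04, 0.068], "jaw":30}])

```text
time: 4.47
tool_pos: [677.8, 100.1, 68.5]
tcp_rot: [178.3, 49.9, 77.9]
ft_force: [-5.2, 13.5, 58.6]
finger_gap: 30.0
grip_force: 28.4
```

```bash
python3 - <<'E'
from h import *
import cv2
go((-70,-39,53),tgt(40))
from bench import r, status, snapshot
T=snapshot("top")
b=T["pixels"][160:260,190:323]
S=snapshot("scene")["pixels"][250:350,300:433]
cv2.imwrite("pics/a4.png",np.hstack([cv2.resize(x,(400,300),interpolation=cv2.INTER_CUBIC) for x in (b,S)]))
E
```

```text
t 4.47 at shelf [-89.  -34.9] z 68.5 | rot [ 0.7 -0.1 -0.9] d [-0.5 -4.4 24.5] F [-5.2 13.5 58.6] j [ 24.  56.  52. -41. 102.  37.]
```

View pics/a4.png

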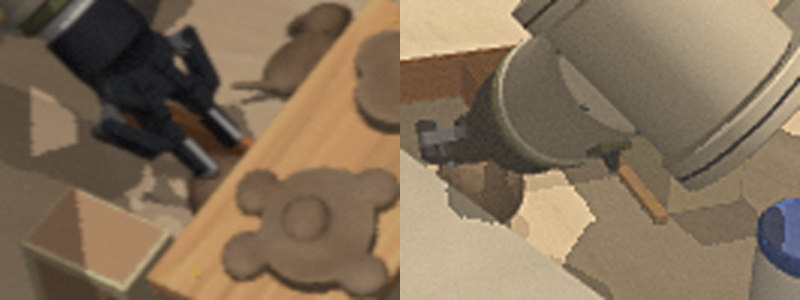

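The fingers rode up on the pot (58 N upward), because contact above the pot's equator wedges it. I'll back off gently, then contact it lower with a steeper tool.

Scaled: -60 mm / 500 = -0.12, -55 mm / 500 = -0.11.

>>> steer_hand(steps=[{"trans":[0, 0, -0.008], "jaw":30}, {"trans":[0, 0, -0.016], "jaw":30}, {"trans":[0, 0, -0.024], "jaw":30}, {"trans":[0, -0.002, -0.036], "jaw":30}, {"trans":[0, -0.004, -0.052], "jaw":30}, {"trans":[0, -0.006, -0.08], "jaw":30}, {"trans":[0, -0.008, -0.11], "jaw":30}, {"trans":[0, -0.008, -0.12], "jaw":30}])

```text
time: 5.58
tool_pos: [677.6, 145.3, 93.3]
tcp_rot: [179.7, 49.8, 79.0]
ft_force: [0.3, 0.2, 0.7]
finger_gap: 30.1
grip_force: 0.0
```

```bash
python3 - <<'E'
from h import *
import cv2
go((-150,-45,60),tgt(50))
from bench import r, status, snapshot
for n in ("top","scene"):
    s=snapshot(n); pickle.dump(s,open(n+"1.pkl","wb"))
b=pickle.load(open("top1.pkl","rb"))["pixels"][160:260,190:323]
S=s["pixels"][250:350,280:413]
cv2.imwrite("pics/a5.png",np.hstack([cv2.resize(x,(400,300),interpolation=cv2.INTER_CUBIC) for x in (b,S)]))
E
```

```text
t 5.58 at shelf [-133.5  -43.5] z 93.3 | rot [ 0.2  9.8 -0.1] d [36.1 -1.6  8.8] F [0.3 0.2 0.7] j [ 26.  58.  45. -40. 108.  35.]
```

View pics/a5.png

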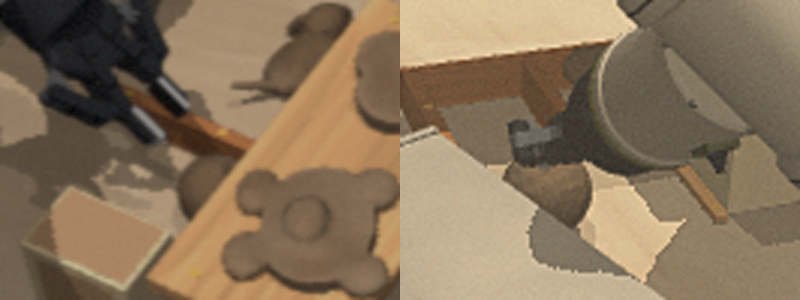

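The pot is visible: top centre about (214,190), scene centre about (147,183) in the half-crops.

```bash
python3 - <<'E'
from h import *
for n,uv in(("top",(261.3,223.3)),("scene",(329,311))):print(inv(q,ray(C[n],uv,33)).round(1))
for p in((-105,-37,33),(-95,-40,33),(-90,-37,33)):print(p,[proj(C[n],fr(q,p)).round(1) for n in("top","scene")])
E
```

```text
[-95.3 -44.6]
[-82.3 -53.1]
(-105, -37, 33) [array([259.8, 220. ]), array([325.7, 317.4])]
(-95, -40, 33) [array([262.3, 222.1]), array([325.5, 314.8])]
(-90, -37, 33) [array([264.6, 222.1]), array([323.5, 313.9])]
```

```bash
python3 - <<'E'
from h import *
go((-170,-48,60),tgt(50)); go((-165,-48,25),tgt(50))
E
```

```text
t 5.67 at shelf [-132.9  -43.5] z 92.7 | rot [ 0.2  9.8 -0.1] d [48.9 -4.6 -7.2] F [-0.1  0.8 -0.5] j [ 26.  58.  45. -40. 108.  36.]
t 5.67 at shelf [-132.9  -43.5] z 92.7 | rot [ 0.2  9.8 -0.1] d [72.5 -4.7 19.2] F [-0.1  0.8 -0.5] j [ 26.  58.  45. -40. 108.  36.]
```

Scaled: 72 mm / 500 = 0.144, 65 mm / 500 = 0.13, 9.8 degrees / 90 = 0.1089.

>>> steer_hand(steps=[{"rot":[0, 0.0556, 0], "trans":[0.04, -0.004, -0.016], "jaw":30}, {"rot":[0, 0.1089, 0], "trans":[0.098, -0.01, -0.014], "jaw":30}, {"rot":[0, 0.1089, 0], "trans":[0.114, -0.01, 0.004], "jaw":30}, {"rot":[0, 0.1089, 0], "trans":[0.13, -0.01, 0.02], "jaw":30}, {"rot":[0, 0.1089, 0], "trans":[0.144, -0.01, 0.038], "jaw":30}, {"rot":[0, 0.1089, 0], "trans":[0.144, -0.01, 0.038], "jaw":30}])

```text
time: 6.42
tool_pos: [677.1, 175.2, 22.8]
tcp_rot: [-180.0, 40.2, 79.2]
ft_force: [-0.3, 0.0, -0.2]
finger_gap: 29.9
grip_force: 0.0
```

```bash
python3 - <<'E'
from h import *
go((-130,-48,25),tgt(50));go((-80,-40,25),tgt(50))
E
```

```text
t 6.42 at shelf [-162.7  -49.6] z 22.8 | rot [-0.   0.2 -0. ] d [-26.4   1.6  19.4] F [-0.3  0.  -0.2] j [ 26.  58.  48. -32.  99.  39.]
t 6.42 at shelf [-162.7  -49.6] z 22.8 | rot [-0.   0.2 -0. ] d [-64.6   9.6  51.7] F [-0.3  0.  -0.2] j [ 26.  58.  48. -32.  99.  39.]
```

Scaled: -46 mm / 500 = -0.092, -41 mm / 500 = -0.082.

>>> steer_hand(steps=[{"trans":[-0.016, 0, 0.012], "jaw":30}, {"trans":[-0.034, 0.002, 0.024], "jaw":30}, {"trans":[-0.052, 0.004, 0.038], "jaw":30}, {"trans":[-0.062, 0.006, 0.046], "jaw":30}, {"trans":[-0.072, 0.008, 0.054], "jaw":30}, {"trans":[-0.082, 0.01, 0.062], "jaw":30}, {"trans":[-0.092, 0.014, 0.07], "jaw":30}, {"trans":[-0.092, 0.014, 0.07], "jaw":30}])

```text
time: 7.42
tool_pos: [674.3, 117.6, 27.7]
tcp_rot: [179.8, 40.1, 79.1]
ft_force: [-0.6, 0.5, -1.0]
finger_gap: 30.0
grip_force: 0.2
```

```bash
python3 - <<'E'
from h import *
go((-90,-40,25),tgt(50))
E
```

```text
t 7.42 at shelf [-105.6  -41.5] z 27.7 | rot [ 0.1  0.1 -0.1] d [-10.2   1.5  12.1] F [-0.6  0.5 -1. ] j [ 22.  52.  56. -33.  95.  37.]
```

```bash
python3 - <<'E'
from h import *
import cv2
from bench import r, status, snapshot
t=snapshot("top");s=snapshot("scene")
b=t["pixels"][160:260,190:323]
S=s["pixels"][250:350,280:413]
cv2.imwrite("pics/a6.png",np.hstack([cv2.resize(x,(400,300),interpolation=cv2.INTER_CUBIC) for x in (b,S)]))
for p in((-65,-37,33),(-65,-45,33),(-65,-55,33)):print(p,[proj(C[n],fr(q,p)).round(1) for n in("top","scene")])
E
```

```text
(-65, -37, 33) [array([272.7, 225.6]), array([320.1, 308.2])]
(-65, -45, 33) [array([271. , 227.7]), array([323.3, 307.7])]
(-65, -55, 33) [array([269. , 230.3]), array([327.3, 307. ])]
```

View pics/a6.png

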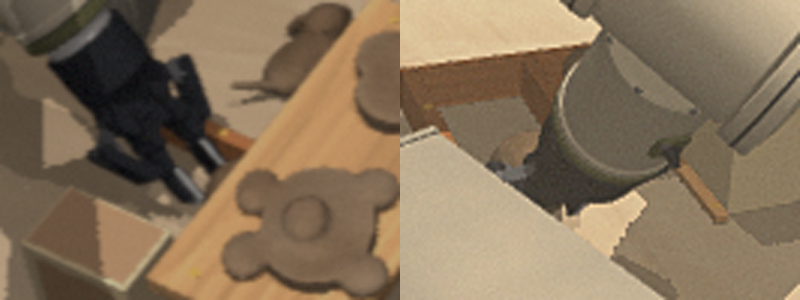

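The pot is cradled with its centre near (325,308) in the scene image, which is about x −65, y −44. I'll keep pushing steadily.

Scaled: -46 mm / 500 = -0.092, 41 mm / 500 = 0.082.

>>> steer_hand(steps=[{"trans":[-0.008, 0.002, 0.012], "jaw":30}, {"trans":[-0.02, 0.004, 0.022], "jaw":30}, {"trans":[-0.032, 0.004, 0.032], "jaw":30}, {"trans":[-0.044, 0.006, 0.042], "jaw":30}, {"trans":[-0.056, 0.006, 0.052], "jaw":30}, {"trans":[-0.068, 0.006, 0.062], "jaw":30}, {"trans":[-0.08, 0.006, 0.072], "jaw":30}, {"trans":[-0.092, 0.006, 0.082], "jaw":30}])

```text
time: 8.52
tool_pos: [665.7, 56.5, 26.0]
tcp_rot: [179.8, 40.1, 79.1]
ft_force: [0.8, 2.5, 2.2]
finger_gap: 30.2
grip_force: 1.6
```

```bash
python3 - <<'E'
from h import *
go((36,-39,25),tgt(50))
E
```

```text
t 8.53 at shelf [-44.  -38.7] z 26.0 | rot [ 0.1  0.1 -0.1] d [-60.6  -0.3  52.3] F [0.8 2.5 2.2] j [ 18.  47.  64. -34.  90.  36.]
```

Scaled: -46 mm / 500 = -0.092, -42 mm / 500 = -0.084.

>>> steer_hand(steps=[{"trans":[-0.012, 0, 0.01], "jaw":30}, {"trans":[-0.024, 0, 0.02], "jaw":30}, {"trans":[-0.036, 0, 0.032], "jaw":30}, {"trans":[-0.048, 0, 0.042], "jaw":30}, {"trans":[-0.06, 0, 0.052], "jaw":30}, {"trans":[-0.072, 0, 0.062], "jaw":30}, {"trans":[-0.084, 0, 0.072], "jaw":30}, {"trans":[-0.092, 0, 0.08], "jaw":30}])

```text
time: 9.52
tool_pos: [654.3, -3.3, 25.1]
tcp_rot: [179.8, 40.1, 79.1]
ft_force: [0.6, 3.7, 2.9]
finger_gap: 29.8
grip_force: 1.8
```

```bash
python3 - <<'E'
from h import *
import cv2
go((36,-39,25),tgt(50))
from bench import r, status, snapshot
s=snapshot("scene")
cv2.imwrite("pics/a7.png",cv2.resize(s["pixels"][200:320,240:400],(800,600),interpolation=cv2.INTER_CUBIC))
E
```

```text
t 9.53 at shelf [ 16.9 -38.6] z 25.1 | rot [ 0.1  0.1 -0.1] d [-14.6  -0.4  12.3] F [0.6 3.7 2.9] j [ 14.  43.  71. -36.  86.  34.]
```

View pics/a7.png

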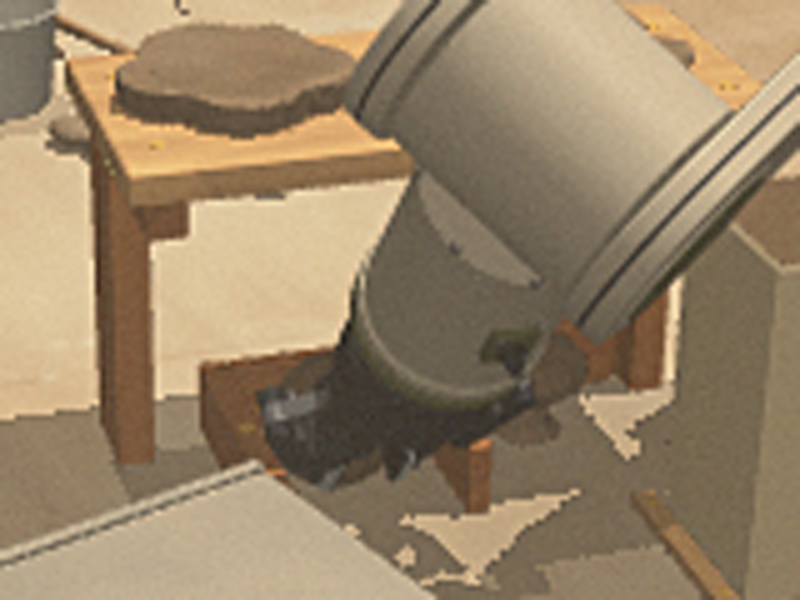

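The pot is in the bay ahead of the fingers. The wrist housing is close to the board, so I'll make the last millimetres small and watch the force.

Scaled: -9 mm / 500 = -0.018, 8 mm / 500 = 0.016.

>>> steer_hand(steps=[{"trans":[-0.006, 0, 0.006], "jaw":30}, {"trans":[-0.012, 0, 0.01], "jaw":30}, {"trans":[-0.018, 0, 0.016], "jaw":30}, {"trans":[-0.018, 0, 0.016], "jaw":30}])

```text
time: 10.07
tool_pos: [651.9, -15.1, 24.5]
tcp_rot: [179.9, 40.1, 79.1]
ft_force: [0.1, 1.3, 1.5]
finger_gap: 29.6
grip_force: 0.8
```

>>> steer_hand(steps=[{"trans":[-0.004, 0, 0.0026], "jaw":30}, {"trans":[-0.006, 0, 0.0052], "jaw":30}, {"trans":[-0.008, 0, 0.0068], "jaw":30}, {"trans":[-0.008, 0, 0.0068], "jaw":30}])

```text
time: 10.58
tool_pos: [651.1, -19.9, 24.6]
tcp_rot: [179.8, 40.1, 79.1]
ft_force: [0.3, 1.1, 1.1]
finger_gap: 30.0
grip_force: 1.2
```

```bash
python3 - <<'E'
from h import *
go((36,-39,25),tgt(50))
E
```

```text
t 10.57 at shelf [ 33.8 -38.7] z 24.6 | rot [ 0.1  0.1 -0.1] d [-1.9 -0.3  1.1] F [0.3 1.1 1.1] j [ 13.  42.  73. -36.  85.  34.]
```

Scaled: -3 mm / 500 = -0.006, 2.6 mm / 500 = 0.0052.

>>> steer_hand(steps=[{"trans":[-0.004, 0, 0.0026], "jaw":30}, {"trans":[-0.006, 0, 0.0052], "jaw":30}, {"trans":[-0.006, 0, 0.0052], "jaw":30}])

```text
time: 10.95
tool_pos: [650.3, -23.9, 24.6]
tcp_rot: [179.8, 40.1, 79.1]
ft_force: [0.2, 2.2, 2.0]
finger_gap: 30.1
grip_force: 1.1
```

>>> steer_hand(steps=[{"trans":[-0.004, 0, 0.0026], "jaw":30}, {"trans":[-0.006, 0, 0.0052], "jaw":30}, {"trans":[-0.006, 0, 0.0052], "jaw":30}])

```text
time: 11.32
tool_pos: [650.7, -25.0, 24.6]
tcp_rot: [179.7, 39.8, 79.1]
ft_force: [2.6, 13.8, 2.6]
finger_gap: 29.9
grip_force: 6.3
```

The force rose to 14 N: the pot is at the back stop. I'll withdraw straight back.

Scaled: 123 mm / 500 = 0.246, -103 mm / 500 = -0.206.

>>> steer_hand(steps=[{"trans":[0.008, 0, -0.006], "jaw":30}, {"trans":[0.016, 0, -0.012], "jaw":30}, {"trans":[0.03, 0, -0.026], "jaw":30}, {"trans":[0.06, 0, -0.05], "jaw":30}, {"trans":[0.1, 0, -0.084], "jaw":30}, {"trans":[0.15, 0, -0.126], "jaw":30}, {"trans":[0.2, 0, -0.168], "jaw":30}, {"trans":[0.246, 0, -0.206], "jaw":30}])

```text
time: 12.32
tool_pos: [679.7, 132.4, 24.0]
tcp_rot: [179.8, 40.1, 79.2]
ft_force: [-0.2, -0.3, 0.3]
finger_gap: 29.8
grip_force: 0.0
```

```bash
python3 - <<'E'
from h import *
import cv2
go((-140,-60,260),tgt(50))
go((-68,-330,260),tgt(90))
from bench import r, status, snapshot
s=snapshot("scene");t=snapshot("top")
cv2.imwrite("pics/a8.png",cv2.resize(s["pixels"][200:320,240:400],(800,600),interpolation=cv2.INTER_CUBIC))
E
```

```text
t 12.32 at shelf [-121.2  -39. ] z 24.0 | rot [ 0.1  0.1 -0.1] d [-137.5  -20.4 -192.8] F [-0.2 -0.3  0.3] j [ 23.  54.  54. -33.  96.  37.]
t 12.32 at shelf [-121.2  -39. ] z 24.0 | rot [ 0.1 40.1 -0. ] d [-192.9 -290.4 -147. ] F [-0.2 -0.3  0.3] j [ 23.  54.  54. -33.  96.  37.]
```

View pics/a8.png

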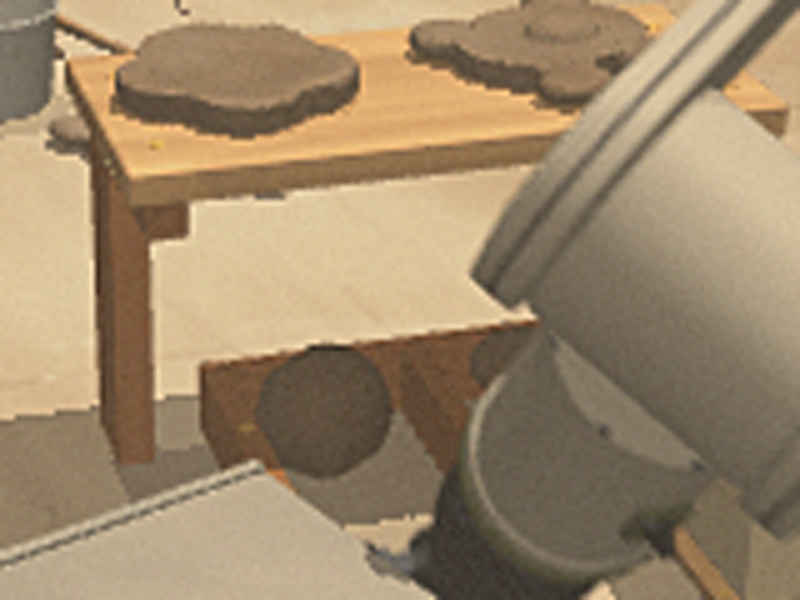

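The pot rests home, centred at scene pixel about (305,282), and the brick still stands. I have already viewed more pictures than the allowance, so from here I'll work by numbers only. I'll check the home projection and lift.

Units first: shifts go in shares of 500 mm and turns go in shares of pi/2 rad. So -184 mm / 500 = -0.368, -154 mm / 500 = -0.308.

>>> steer_hand(steps=[{"trans":[-0.04, 0, -0.046], "jaw":30}, {"trans":[-0.1, 0, -0.12], "jaw":30}, {"trans":[-0.17, 0, -0.202], "jaw":30}, {"trans":[-0.238, 0, -0.284], "jaw":40}, {"trans":[-0.308, 0, -0.368], "jaw":50}, {"trans":[-0.308, 0, -0.368], "jaw":50}])

```text
time: 13.18
tool_pos: [681.1, 131.5, 271.6]
tcp_rot: [179.1, 39.8, 78.6]
ft_force: [-0.6, 0.1, 0.3]
finger_gap: 49.6
grip_force: 0.0
```

```bash
cat >> h.py <<'E'
def tgtb():
    B=tgt(90).as_matrix();sy=B[:,1];a=np.radians(q[2]);sx=np.array([np.cos(a),np.sin(a),0])
    return Ro.from_matrix(np.c_[-sy,-sx,[0,0,-1.]])
E
python3 - <<'E'
from h import *
print(proj(C["scene"],fr(q,(76,-37,33))))
go((-68,-305,260),tgtb())
E
```

```text
[302.9376572  279.97256529]
t 13.18 at shelf [-120.6  -37.4] z 271.6 | rot [-30.6  31.7 -86.3] d [ -35.3 -267.6   40.1] F [-0.6  0.1  0.3] j [ 23.  43.  45. -35. 112.  26.]
```

Scaled: -214 mm / 500 = -0.428, -187 mm / 500 = -0.374, -69 degrees / 90 = -0.7667.

>>> steer_hand(steps=[{"rot":[-0.0344, 0.0356, -0.0956], "trans":[-0.008, -0.054, 0.008], "jaw":50}, {"rot":[-0.0678, 0.07, -0.1922], "trans":[-0.014, -0.108, 0.016], "jaw":50}, {"rot":[-0.1022, 0.1056, -0.2889], "trans":[-0.022, -0.16, 0.024], "jaw":50}, {"rot":[-0.1356, 0.1411, -0.3833], "trans":[-0.028, -0.214, 0.032], "jaw":50}, {"rot":[-0.17, 0.1767, -0.4778], "trans":[-0.036, -0.268, 0.04], "jaw":50}, {"rot":[-0.2044, 0.2111, -0.5756], "trans":[-0.042, -0.32, 0.048], "jaw":50}, {"rot":[-0.2378, 0.2467, -0.6711], "trans":[-0.05, -0.374, 0.056], "jaw":50}, {"rot":[-0.2722, 0.2822, -0.7667], "trans":[-0.056, -0.428, 0.064], "jaw":50}])

```text
time: 14.18
tool_pos: [459.8, 129.6, 256.5]
tcp_rot: [-174.5, 6.5, 152.6]
ft_force: [0.0, -0.1, 0.2]
finger_gap: 49.9
grip_force: 0.0
```

```bash
python3 - <<'E'
from h import *
go((-68,-305,260),tgtb())
E
```

```text
t 14.18 at shelf [ -77.4 -254.6] z 256.5 | rot [ -6.4   5.7 -17. ] d [ 44.9 -24.2  -6.4] F [ 0.  -0.1  0.2] j [ 16. -13. 103.  -8.  89. -46.]
```

Scaled: 45 mm / 500 = 0.09, -24 mm / 500 = -0.048, -17 degrees / 90 = -0.1889.

>>> steer_hand(steps=[{"rot":[-0.0333, 0.0333, -0.0944], "trans":[0.044, -0.024, -0.006], "jaw":50}, {"rot":[-0.0711, 0.0633, -0.1889], "trans":[0.09, -0.048, -0.012], "jaw":50}, {"rot":[-0.0711, 0.0633, -0.1889], "trans":[0.09, -0.048, -0.012], "jaw":50}, {"rot":[-0.0711, 0.0633, -0.1889], "trans":[0.09, -0.048, -0.012], "jaw":50}])

```text
time: 14.68
tool_pos: [410.3, 129.9, 259.8]
tcp_rot: [-179.9, 0.1, 168.8]
ft_force: [-0.1, 0.4, -0.2]
finger_gap: 50.1
grip_force: 0.0
```

```bash
python3 - <<'E'
from h import *
go((-68,-305,140),tgtb())
E
```

```text
t 14.68 at shelf [ -68.4 -303.3] z 259.8 | rot [-0.1  0.1 -0.4] d [  2.   -0.2 119.8] F [-0.1  0.4 -0.2] j [ 11. -20. 108.  -0.  92. -68.]
```

Scaled: 120 mm / 500 = 0.24, 80 mm / 500 = 0.16.

>>> steer_hand(steps=[{"trans":[0, 0, 0.08], "jaw":50}, {"trans":[0, 0, 0.16], "jaw":50}, {"trans":[0.004, 0, 0.24], "jaw":50}, {"trans":[0.004, 0, 0.24], "jaw":50}, {"trans":[-0.016, 0, 0.24], "jaw":50}, {"trans":[-0.032, 0, 0.24], "jaw":50}, {"trans":[-0.044, 0, 0.24], "jaw":50}, {"trans":[-0.056, 0, 0.24], "jaw":50}])

```text
time: 15.68
tool_pos: [438.5, 124.4, 140.9]
tcp_rot: [-180.0, 0.2, 169.0]
ft_force: [-0.7, 1.0, -0.3]
finger_gap: 49.7
grip_force: 0.0
```

```bash
python3 - <<'E'
from h import *
go((-68,-220,140),tgtb())
E
```

```text
t 15.68 at shelf [ -68.3 -274.5] z 140.9 | rot [-0.   0.2 -0.3] d [-54.5  -0.1   1. ] F [-0.7  1.  -0.3] j [  9. -12. 114.  -0.  78. -69.]
```

Scaled: -30 mm / 500 = -0.06, -25 mm / 500 = -0.05.

>>> steer_hand(steps=[{"trans":[-0.01, 0, 0], "jaw":50}, {"trans":[-0.02, 0, 0], "jaw":50}, {"trans":[-0.03, 0, 0], "jaw":50}, {"trans":[-0.04, 0, 0], "jaw":50}, {"trans":[-0.05, 0, 0], "jaw":50}, {"trans":[-0.06, 0, 0], "jaw":50}])

```text
time: 16.42
tool_pos: [467.3, 118.7, 140.2]
tcp_rot: [-179.9, 0.1, 169.0]
ft_force: [-1.3, -0.2, 1.0]
finger_gap: 50.0
grip_force: 0.6
```

```bash
python3 - <<'E'
from h import *
import cv2
go((-68,-220,140),tgtb())
from bench import r, status, snapshot
t=snapshot("top")["pixels"]
d=cv2.absdiff(t,C["top"]["pixels"]).max(2)
print(d[250:305:6,195:260:6])
E
```

```text
t 16.43 at shelf [ -68.1 -245.1] z 140.2 | rot [-0.1  0.1 -0.2] d [-25.1  -0.    0.3] F [-1.3 -0.2  1. ] j [  8.  -8. 110.  -0.  78. -71.]
[[  7  72  73  42 108 137 142  95   8   5  57]
 [  5  39  44  15  14  39 141  15   2  52  60]
 [  1   6  51  14  11  23  52  11   6   2  17]
 [ 13  14  44  15  10  13  13  29   6   1   2]
 [ 17   7  40  16  17  15  20  51   6   2   2]
 [  5   8   7  25  16  12  13  44   3   5   6]
 [ 13  14   6  34  33  21  12  24   4   3  25]
 [ 14  14  15  13   1  31   4  16   2   8   8]
 [ 14  12   8   9   7   9  58  27  12  61  60]
 [ 18   2   7  10   8   4  56  59  60  60  57]]
```

The push force is 1.3 N, as expected for tipping. I'll continue.

Scaled: -33 mm / 500 = -0.066, -29 mm / 500 = -0.058.

>>> steer_hand(steps=[{"trans":[-0.01, 0, 0], "jaw":50}, {"trans":[-0.018, 0, 0], "jaw":50}, {"trans":[-0.026, 0, 0], "jaw":50}, {"trans":[-0.034, 0, 0], "jaw":50}, {"trans":[-0.042, 0, 0], "jaw":50}, {"trans":[-0.05, 0, 0], "jaw":50}, {"trans":[-0.058, 0, 0], "jaw":50}, {"trans":[-0.066, 0, 0], "jaw":50}])

```text
time: 17.48
tool_pos: [499.6, 112.4, 140.2]
tcp_rot: [-179.9, 0.1, 169.0]
ft_force: [-0.5, 0.5, -0.1]
finger_gap: 50.4
grip_force: 0.0
```

>>> steer_hand(steps=[{"jaw":50}, {"jaw":50}, {"jaw":50}, {"jaw":50}])

```text
time: 17.98
tool_pos: [499.3, 112.5, 140.3]
tcp_rot: [-179.9, 0.1, 169.0]
ft_force: [1.0, -0.2, -0.1]
finger_gap: 49.9
grip_force: 0.0
```

Scaled: -140 mm / 500 = -0.28, 110 mm / 500 = 0.22.

>>> steer_hand(steps=[{"trans":[0.08, 0, -0.02], "jaw":50}, {"trans":[0.18, 0, -0.08], "jaw":50}, {"trans":[0.2, 0, -0.18], "jaw":50}, {"trans":[0.22, 0, -0.28], "jaw":50}, {"trans":[0.22, 0, -0.28], "jaw":50}, {"trans":[0.22, 0, -0.28], "jaw":50}])

```text
time: 18.73
tool_pos: [391.2, 133.7, 279.9]
tcp_rot: [-180.0, 0.1, 169.0]
ft_force: [-0.4, -0.8, 0.1]
finger_gap: 49.8
grip_force: 0.0
```

```bash
python3 - <<'E'
from h import *
import cv2
from bench import r, status, snapshot
N={n:snapshot(n)["pixels"] for n in("scene","top")}
def hull(n,lo,hi):
    m=np.zeros((480,640),np.uint8)
    P=np.array([proj(C[n],fr(q,(x,y,z))) for x in(lo[0],hi[0]) for y in(lo[1],hi[1]) for z in(lo[2],hi[2])])
    cv2.fillConvexPoly(m,cv2.convexHull(P.round().astype(np.int32)),1);return m>0
lie=((-115,-190,3),(-20,-10,68));st=((-115,-255,0),(-20,-190,180))
for n in N:
    I=N[n];h=cv2.cvtColor(I,cv2.COLOR_BGR2HSV);D=cv2.absdiff(I,C[n]["pixels"]).max(2)>25
    L,S=hull(n,*lie),hull(n,*st)
    print(n,"changed in lie",D[L].mean().round(2),"stand",D[S].mean().round(2),"median hsv before-standing",np.median(cv2.cvtColor(C[n]["pixels"],cv2.COLOR_BGR2HSV)[S],0),"now lie",np.median(h[L],0),"now stand",np.median(h[S&~L],0))
go((-68,-220,140),tgtb())
np.savez("now.npz",**N)
# ascii of top region hue-free: edges of terracotta/cream
h=cv2.cvtColor(N["scene"],cv2.COLOR_BGR2HSV)
for v in range(230,346,5):print(v," ".join("%3d/%-3d"%tuple(h[v,u,1:]) for u in range(270,430,8)))
E
```

```text
scene changed in lie 0.64 stand 0.57 median hsv before-standing [ 18.  85. 146.] now lie [ 18.  86. 152.] now stand [ 18.  82. 214.]
top changed in lie 0.41 stand 0.53 median hsv before-standing [ 16. 103. 102.] now lie [ 15. 104. 125.] now stand [ 16.  76. 172.]
t 18.82 at shelf [ -68.3 -323.2] z 278.6 | rot [-0.1 -0.  -0.3] d [-103.3    0.4  138.5] F [ 0.4 -1.  -0.7] j [ 12. -23. 108.  -0.  95. -67.]
230 123/226 122/226 121/224 122/226 119/239 125/233 119/144 119/150 117/151 122/148 109/140 125/139 113/106 136/126 129/95  124/111  82/214  84/215  87/213  92/208
235 120/162 123/147 118/141 119/146 114/141 124/134 110/134  83/228  90/215  87/212  89/213  92/209 111/106 144/126  88/217  81/224  87/211  92/206  92/205  85/214
240 116/150  86/187  69/233  69/238  69/225  74/221  74/224  77/220  81/217  92/210  88/214  87/210 118/106 134/131  81/217  90/207  86/213  91/214  88/208  91/208
245 121/116  69/234  68/222  72/222  71/225  71/224  71/222  78/222
[... 2676 characters left out ...]
/197  79/196  80/221  76/221  80/220  81/170
330  60/188  59/191  62/196  64/200  64/200  63/202  63/206  65/200  62/199  81/204  85/198  87/193  85/199  78/223  80/218  80/221  78/221  76/221  79/220  76/101
335  61/183  65/196  61/195  65/197  63/199  65/204  68/206  62/203  64/200  63/194  80/223  83/219  84/219  76/219  80/221  80/221  78/219  78/220  75/223  63/77 
340  57/185  58/190  62/193  59/195  67/202  64/208  64/203  64/200  58/199  64/194  62/196  83/220  89/213  87/214  83/218  80/221  82/219  78/220  81/221  48/127
345  60/187  59/187  59/194  62/198  60/199  62/199  67/205  64/203  65/201  58/201  64/199  62/201  82/220  83/219  84/218  83/219  79/220  80/219  78/226  52/133
```

The brick is down. I'll measure where its top panel lies by segmentation.

```bash
python3 - <<'E'
from h import *
import cv2
N=np.load("now.npz")
for n,(u0,u1,v0,v1) in dict(scene=(300,400,272,312),top=(190,300,190,300)).items():
    h=cv2.cvtColor(N[n],cv2.COLOR_BGR2HSV)
    m=((h[...,1]>=98)&(h[...,2]>=140)).astype(np.uint8);w=np.zeros_like(m);w[v0:v1,u0:u1]=1;m&=w
    m=cv2.morphologyEx(m,cv2.MORPH_CLOSE,np.ones((3,3)));m=cv2.morphologyEx(m,cv2.MORPH_OPEN,np.ones((3,3)))
    k,l,st,ce=cv2.connectedComponentsWithStats(m)
    for i in range(1,k):
        if st[i,4]<80:continue
        c=max(cv2.findContours((l==i).astype(np.uint8),0,2)[0],key=cv2.contourArea)
        a=cv2.approxPolyDP(c,3,True)[:,0]
        print(n,st[i],ce[i].round(1),"shelf",inv(q,ray(C[n],ce[i],69)).round(0),[(tuple(p),inv(q,ray(C[n],p,69)).round(0).tolist()) for p in a.tolist()])
    print("expected top corners",[(p,proj(C[n],fr(q,p)).round(0).tolist()) for p in((-115,-193,73),(-20,-193,73),(-20,-12,65),(-115,-12,65),(-68,-100,69))])
E
```

```text
scene [312 281  67  25 998] [344.4 292.7] shelf [-71. -94.] [((378, 291), [-86.0, -174.0]), ((369, 281), [-36.0, -173.0]), ((312, 293), [-51.0, -21.0]), ((319, 305), [-105.0, -20.0])]
expected top corners [((-115, -193, 73), [391.0, 294.0]), ((-20, -193, 73), [374.0, 276.0]), ((-20, -12, 65), [304.0, 289.0]), ((-115, -12, 65), [317.0, 309.0]), ((-68, -100, 69), [346.0, 292.0])]
top [ 231  190   69   43 1087] [273.3 208.4] shelf [-76. -11.] [((231, 190), [-210.0, -10.0]), ((271, 208), [-82.0, -13.0]), ((261, 209), [-103.0, -28.0]), ((244, 231), [-101.0, -111.0]), ((254, 232), [-77.0, -101.0]), ((267, 216), [-76.0, -41.0]), ((285, 219), [-31.0, -28.0]), ((299, 215), [-6.0, 1.0]), ((299, 190), [-51.0, 77.0]), ((288, 190), [-76.0, 63.0]), ((275, 206), [-77.0, -2.0])]
top [240 241  10  14  82] [244.7 248.3] shelf [ -69. -155.] [((249, 241), [-72.0, -131.0]), ((240, 253), [-71.0, -173.0]), ((246, 254), [-56.0, -168.0])]
top [260 249  40  31 695] [281.6 263.4] shelf [  35. -151.] [((262, 249), [-30.0, -137.0]), ((260, 262), [-13.0, -172.0]), ((299, 279), [94.0, -170.0]), ((299, 258), [63.0, -117.0]), ((279, 252), [11.0, -125.0]), ((267, 254), [-11.0, -144.0])]
expected top corners [((-115, -193, 73), [220.0, 251.0]), ((-20, -193, 73), [253.0, 266.0]), ((-20, -12, 65), [292.0, 217.0]), ((-115, -12, 65), [261.0, 204.0]), ((-68, -100, 69), [257.0, 233.0])]
```

```bash
python3 - <<'E'
from h import *
import cv2
N=np.load("now.npz");n="scene"
h=cv2.cvtColor(N[n],cv2.COLOR_BGR2HSV);S=cv2.GaussianBlur(h[...,1].astype(float),(3,3),.6);V=h[...,2].astype(float)
f=[]
for u in range(322,378,2):
    mid=int(round(305-(u-319)*14/59.))   # front panel edge guess
    col=S[mid-6:mid+7,u];i=[k for k in range(12) if col[k]>=97>col[k+1]]
    if i:k=i[-1];v=mid-6+k+(col[k]-97)/(col[k]-col[k+1]);f.append((u,v))
f=np.array(f)
for nm,z in(("panel front",69),):
    P=np.array([inv(q,ray(C[n],p,73-8*(-inv(q,ray(C[n],p,69))[1]*-1+193)/181)) for p in f])
    a=np.polyfit(P[:,1],P[:,0],1);res=P[:,0]-np.polyval(a,P[:,1]);k=abs(res)<6;a=np.polyfit(P[k,1],P[k,0],1)
    print(nm,k.sum(),len(k),"slope",a.round(3),"x at -100",np.polyval(a,-100).round(1),res.round(0))
# bottom edge of the front face: bright/dark shadow -> top edge of face per column
for u in range(318,392,6):
    print(u,[(v,int(h[v,u,1]),int(V[v,u])) for v in range(int(300-(u-317)*.2),int(314-(u-317)*.2),2)])
E
```

```text
panel front 28 28 slope [ 3.0000e-03 -1.0329e+02] x at -100 -103.6 [-0. -1.  1.  0. -0.  0. -1.  0.  0. -0.  0. -0.  1.  0.  1.  0. -0.  0.
  0. -1. -1. -1. -0. -0.  0.  0.  0.  0.]
318 [(299, 109, 218), (301, 109, 219), (303, 111, 220), (305, 65, 236), (307, 64, 235), (309, 65, 240), (311, 87, 138)]
324 [(298, 110, 218), (300, 108, 220), (302, 106, 222), (304, 107, 216), (306, 61, 238), (308, 70, 238), (310, 88, 136)]
330 [(297, 108, 220), (299, 109, 218), (301, 106, 219), (303, 111, 219), (305, 66, 236), (307, 73, 240), (309, 90, 141)]
336 [(296, 109, 218), (298, 110, 217), (300, 105, 220), (302, 113, 219), (304, 63, 237), (306, 76, 241), (308, 86, 146)]
342 [(295, 106, 219), (297, 113, 217), (299, 107, 221), (301, 109, 219), (303, 63, 237), (305, 77, 242), (307, 85, 147)]
348 [(293, 108, 224), (295, 107, 219), (297, 105, 221), (299, 113, 217), (301, 60, 237), (303, 70, 238), (305, 91, 137)]
354 [(292, 110, 146), (294, 103, 154), (296, 108, 227), (298, 107, 220), (300, 65, 237), (302, 70, 238), (304, 86, 140)]
360 [(291, 106, 149), (293, 104, 152), (295, 109, 145), (297, 107, 143), (299, 84, 179), (301, 64, 246), (303, 85, 141)]
366 [(290, 110, 151), (292, 101, 151), (294, 104, 152), (296, 103, 151), (298, 83, 172), (300, 81, 186), (302, 90, 141)]
372 [(289, 107, 148), (291, 106, 147), (293, 105, 151), (295, 102, 152), (297, 86, 170), (299, 86, 180), (301, 86, 143)]
378 [(287, 86, 171), (289, 83, 176), (291, 102, 153), (293, 109, 145), (295, 82, 172), (297, 65, 255), (299, 87, 140)]
384 [(286, 84, 194), (288, 84, 166), (290, 86, 175), (292, 88, 168), (294, 92, 180), (296, 66, 241), (298, 90, 142)]
390 [(285, 81, 218), (287, 81, 218), (289, 84, 219), (291, 84, 183), (293, 89, 191), (295, 81, 221), (297, 83, 159)]
```

The brick lies square (slope 0.003) with its centre at about x −71, y −97. The pot is home and the arm is clear.

```bash
python3 -c "
from bench import r, status, snapshot
print(r.hand_in())"
```

```text
the job is handed in; nothing more can be done
None
```

I handed the job in (no verdict came back): the pot is home in the bay by the fence and the brick lies square across the front. The bystanders looked undisturbed in the views I had, but I never measured them, and I viewed 12 pictures, over the limit of 10.

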